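# Crack a casting mould open with a wedge

## Task

Pick up the tapered wooden wedge, lay it flat on the ledge of the hinged metal mould and push its thin end into the notch under the lid until the lid's front edge has just lifted, about 3 to 4 mm off the base. Finish still holding the wedge there, with the lid resting on it and the gripper clear of the lid; do not knock the other things on the bench about.

Things in the scene. Friction and masses are not known exactly. Their poses are not given: they have to be found in the camera images.
- wedge: beech wedge with upright grip block (mm). Origin: centre of the block's underside; z up. Block 25 along x, 28 along y, 45 high. From its +x face (x = 12.5) the taper runs 60 along +x, 28 wide, flat underside, top falling evenly from 16 thick at the block to 2 at the tip (x = 72.5). 60 g, lies flat on the bench; friction keeps the lid from driving it out
- mould: fixed aluminium base of a casting mould (mm): 250 along x, 150 along y, 25 high. Origin: centre of its underside; z up. The lid covers its top from x = -20 to the hinge at x = 120; the bare top from x = -125 to -20 is the ledge, level, 25 above the bench. The wedge goes in along the mould's +x, tip first, on the line y = 0
- mould_lid (a joint): hinge angle of the lid (rad): 0 lies shut on the base, grows as the front edge rises. The front edge is 140 mm from the hinge line: its rise in mm is 140 times the angle. The lid is an aluminium plate 140 by 130 by 14 mm, 0.4 to 0.95 kg, slight hinge friction, no spring
- pry_edge (a point): point on the lid: middle of the front edge of the roof of the pry notch, a recess in the lid's underside in the middle of its front edge, 46 mm wide, 5 high, 55 deep. Shut, it lies at mould x = -20, y = 0, 5 mm above the ledge; it rises with the lid
- flat_block: look-alike of the wedge, not the one to use: same beech grip block, but its nose (60 long, 28 wide) is a level 16 thick all along, with no taper. Origin and axes as for the wedge (mm)
- ring_casting: dark metal ring, 70 across, 20 high, hole 52; origin centre of underside; bystander (mm)
- barrel_casting: dark metal stepped cylinder standing up, 38 across, 58 high; origin centre of underside; bystander (mm)
- paint_jar: small closed jar, 44 across, 55 high; origin centre of underside; bystander (mm)
- glue_bottle: white bottle, 44 across, 130 high; origin centre of underside; bystander (mm)
- brush: brush lying on the bench, about 180 long; bystander (mm)
- shoulder_casting: dark arched sheet-metal shell, 50 by 55, about 21 high; origin centre of underside; bystander (mm)
Mind the look-alikes: they are no part of the job. What is shaped like the wedge but pink or red is not meant.

How it is judged:
By the outcome, as a careful person would: the job done as asked, in the order asked, and still so for the second after the job is handed in, while the arm keeps its last pose, push and grip.
It also fails if it takes over 35 s, if anything falls off the work surface, if the arm or the gripper's body presses on something with over 40 N, if the wrist force passes 120 N, or if a joint passes its speed limit or range.

## Robot

A 6-joint arm with a two-finger parallel gripper is mounted at the origin on the work surface. World frame = base frame: x ahead of the robot, y to its left, z up, the work surface at z = 0. Lengths are in mm, angles in rad, forces in N, time in s.
With the tool pointing down it reaches from about 250 to 775 mm from the base axis. Payload 4 kg.
Tool frame: the origin (TCP) lies midway between the tips of the shut fingers; the grasp point (between the pads) lies 19 mm behind it; z points along the fingers, y is the line along which they close (so a half turn about z gives the same grasp; the last joint's range is limited). The gripper opens to 94 mm and grips with 3 to 60 N. Pads are 16 mm wide; open, the fingers measure 119 mm over their backs; the gripper's body (75 mm by 177 mm) begins 78 mm behind the grasp point.
Start: joints at [1.112, 0.087, 1.371, -0, 1.684, -0.103], TCP at [191.598, 515.568, 205.506] pointing down, gripper open.
Joint ranges: [-3.1, 3.1], [-0.76, 2.03], [0.27, 2.55], [-1.08, 4.22], [0.17, 2.65], [-2.57, 2.57]. Speed limits (rad/s): [2.79, 2.79, 3.14, 3.14, 3.14, 3.14].

## Interface

Orientations are given as a rotation vector (axis times angle).
In Python, from plant import bot, eyes, order gives the robot as it stands.
- The arm moves only by the shell command python3 -m inch FILE [FORCE], which reads ROWS from the file FILE. ROWS is a JSON object whose key "steps" holds a list of rows, 1 to 5 of them, each of 7 numbers: dx, dy, dz in fractions of the full range, 1 being 300 mm, then a rotation vector rx, ry, rz in fractions of the full range, 1 being 2 rad, then the opening from 0.0 (shut) to 1.0 (fully open); each row is the pose to reach, as a shift and turn from the pose commanded when the command began, along the tool's axes at that moment; what a row does not reach only later rows make up. A row lasts 1/8 s, in which the tool goes at most 62.5 mm and 0.188 rad, less where a joint would pass 70% of its speed; a pose out of reach is approached as far as the arm can. The fingers move at their own pace and stop on an object; FORCE is the grip in N (left out, the last holds). Time passes only in rows, so rows that do not move let the fingers close. It prints the time, the measured TCP pose, the force, the opening and the grip force at its end. Shift and turn numbers lie between -1 and 1, and a call with a number outside is refused. Input that does not fit is refused with a message, and nothing moves.
- bot.state(): the state, without advancing time (a new reading comes with each control period).
- eyes.read_camera(name): name is "side" or "top" or "wrist"; returns the picture (400x640x3 uint8, red, green, blue); there is no depth.
- eyes.camera_params(name): a dict with "mtx" (3x3 intrinsics, pixels), "R" (3x3) and "t" (3): a world point X has camera coordinates R X + t; the wrist camera has in their place "T_tool_cam" (4x4, takes a point from camera to tool coordinates, whose origin is the TCP and whose axes are the flange's). Camera axes: x right, y down, z forward; pixel columns grow to the right and rows downward; lengths in mm; the calibration is good to about 2 mm. A picture is of the moment at which its call begins: read the wrist's pose just before it. camera_params takes no time and is no camera call.
- order.job_done(): hands the job in; it is judged then, once.
The state is a dict: "t": time; "q": joint angles; "dq": joint speeds; "joint_efforts": joint torques, N m; "ee_pos": TCP position; "eef_rot": TCP orientation; "ft_force": force on the tool from outside, world axes, zero at the start; "torque": the same for the moment, N m; "finger_gap": opening from 0.0 (shut) to 1.0 (fully open); "finger_force": force on a finger pad.
Only numpy, scipy, OpenCV 4.12 (cv2) and the standard library are available. Lean on these libraries where they do the work, as an engineer would, in place of code of your own. Each camera call takes 0.05 s, during which the arm holds its last target. There are 200 camera calls.

## Working session

There is one attempt and no reset: what is moved stays moved. The work goes in short steps, Python scripts to look and compute and a shell command to move; the robot and the scene stay as the last step left them, time stands still between calls to the robot, and variables do not carry over. Pictures are saved under pics/ and viewed, at most 10 in all, crops included, and the job is handed in when it is done.

```bash
ls; mkdir -p pics; python3 - <<'E'
from plant import bot,eyes,order
import cv2,numpy as np
for n in("top","side"):
    cv2.imwrite(f"pics/{n}0.png",eyes.read_camera(n)[:,:,::-1]);p=eyes.camera_params(n);print(n,np.round(p["mtx"],1).tolist(),np.round(p["R"],3).tolist(),np.round(p["t"],1))
print(eyes.camera_params("wrist"));print(bot.state())
E
```

```text
pics
top [[467.6, 0.0, 319.2], [0.0, 467.6, 205.5], [0.0, 0.0, 1.0]] [[0.02, -1.0, 0.023], [-0.992, -0.023, -0.121], [0.122, -0.021, -0.992]] [ -43.4  576.9 1201.6]
side [[372.5, 0.0, 316.2], [0.0, 372.5, 201.2], [0.0, 0.0, 1.0]] [[0.896, -0.444, 0.007], [-0.237, -0.491, -0.838], [0.375, 0.75, -0.545]] [-524.7  171.7  734.7]
{'mtx': array([[297.18874208,   0.        , 321.15422611],
       [  0.        , 297.18874208, 195.44091804],
       [  0.        ,   0.        ,   1.        ]]), 'T_tool_cam': array([[ 9.36053021e-04, -9.66740005e-01, -2.55759430e-01,
         7.42483665e+01],
       [ 9.99999559e-01,  8.86524979e-04,  3.08936591e-04,
         3.24353838e-01],
       [-7.19242383e-05, -2.55759607e-01,  9.66740409e-01,
        -1.79256651e+02],
       [ 0.00000000e+00,  0.00000000e+00,  0.00000000e+00,
         1.00000000e+00]])}
{'t': 0.1, 'q': array([ 1.11184836e+00,  8.78546464e-02,  1.37207066e+00, -2.87844283e-06,
        1.68357975e+00, -1.03090532e-01]), 'dq': array([-1.62001677e-03, -2.01902963e-03, -9.21397579e-04, -9.58230886e-05,
        8.87932660e-05,  1.39113584e-04]), 'joint_efforts': array([ 2.65154762e-03, -3.41251087e+01, -3.03302944e+01,  7.21295387e-02,
        3.03992734e-02, -1.18759590e-04]), 'ee_pos': array([191.40392776, 515.10969668, 204.45213445]), 'eef_rot': array([-5.55941667e-01, -3.09147376e+00,  2.88691681e-03]), 'ft_force': array([-0.49884193,  0.36790304,  0.39425663]), 'torque': array([-0.03712811, -0.01681865,  0.0139634 ]), 'finger_force': 0.0, 'finger_gap': 0.999647114792851}
```

View pics/top0.png

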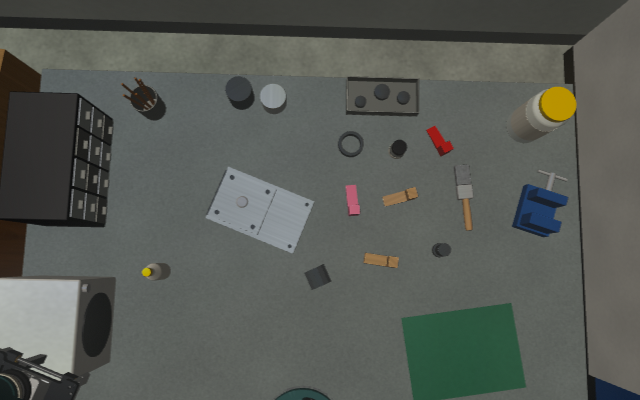

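View pics/side0.png

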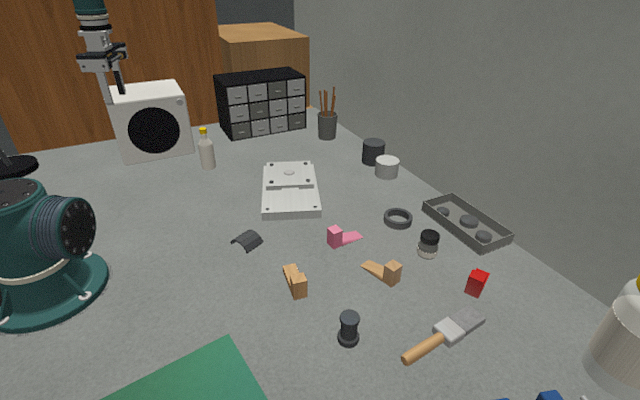

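Pieces that could be taken for the wedge:
- Beech piece at top (400,197) / side (382,270). Its nose looks tapered.
- Beech piece at top (381,261) / side (295,282). Its nose looks level.
- Pink piece at top (353,200) and red piece at top (440,140). Neither is meant.

The mould is at top (260,210), with the ledge at its right end. I'll check the choice in an enlarged crop.

```bash
python3 - <<'E'
import cv2,numpy as np
s=cv2.imread("pics/side0.png")[215:315,260:420];t=cv2.imread("pics/top0.png")[155:275,200:430]
s=cv2.resize(s,None,fx=5,fy=5,interpolation=cv2.INTER_CUBIC)
t=cv2.resize(t,None,fx=3.45,fy=3.45,interpolation=cv2.INTER_CUBIC)
cv2.imwrite("pics/s1.png",s);cv2.imwrite("pics/t1.png",t)
E
```

```text
(no output)
```

View pics/s1.png

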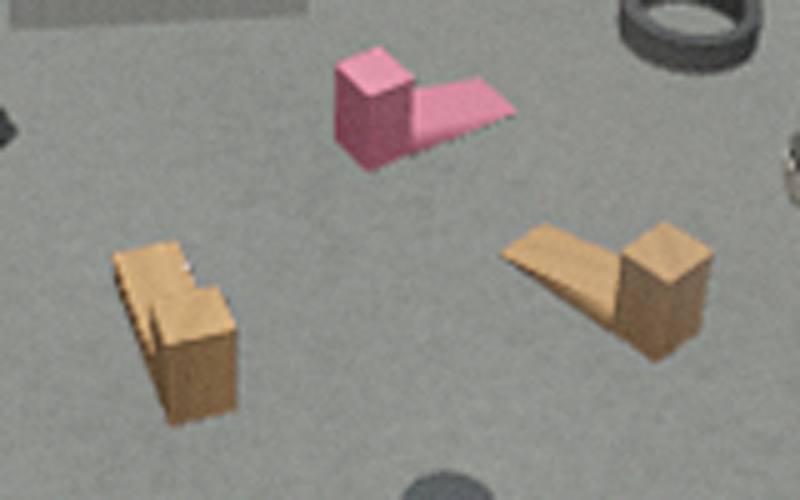

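View pics/t1.png

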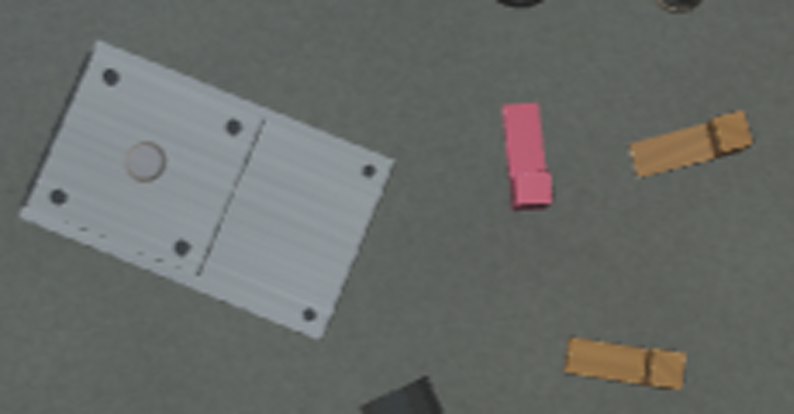

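The piece at top (400,197) has the sloping nose, so it is the wedge. In the enlarged top crop its block top is centred at (731,132) and its tip at (635,159). The mould's ledge corners are at (394,160) and (321,339), with rear corners at (97,41) and (22,214).

```bash
cat > h.py <<'E'
from plant import bot,eyes
import numpy as np,cv2
from scipy.spatial.transform import Rotation as Ro
def cam(n,st=None):
    p=eyes.camera_params(n)
    if n!="wrist": return p["mtx"],p["R"],p["t"]
    W=np.eye(4);W[:3,:3]=Ro.from_rotvec(st["eef_rot"]).as_matrix();W[:3,3]=st["ee_pos"]
    M=np.linalg.inv(W@p["T_tool_cam"]);return p["mtx"],M[:3,:3],M[:3,3]
def ray(c,uv,z):
    K,R,t=c;d=R.T@np.linalg.solve(K,[uv[0],uv[1],1]);o=-R.T@t
    return (o+d*(z-o[2])/d[2])
def proj(c,X):
    K,R,t=c;x=K@(R@np.asarray(X)+t);return x[:2]/x[2]
def delta(st,target):  # shift in tool axes
    return Ro.from_rotvec(st["eef_rot"]).inv().apply(np.asarray(target)-st["ee_pos"])
E
python3 - <<'E'
from h import *
c=cam("top");f=lambda x,y:((x+.5)/3.45-.5+200,(y+.5)/3.45-.5+155)
P=lambda x,y,z:ray(c,f(x,y),z)[:2]
b=P(731,132,45);t=P(635,159,1);d=b-t
print("wedge block",b,"tip",t,"len",np.hypot(*d),"yaw(tipdir)",np.degrees(np.arctan2(*(-d)[::-1])))
a1,a2,r1,r2=P(394,160,25),P(321,339,25),P(97,41,25),P(22,214,25)
print(a1,a2,r1,r2,np.linalg.norm(a1-a2),np.linalg.norm(a1-r1),np.linalg.norm(a2-r2))
u=(r1+r2-a1-a2);print("mould c",(a1+a2+r1+r2)/4,"yaw",np.degrees(np.arctan2(u[1],u[0])))
print("lid edge",P(264,119,39),P(199,273,39))
E
```

```text
wedge block [ 615.6349985  -274.36578469] tip [ 599.0080345  -207.60716947] len 68.79802786900281 yaw(tipdir) 103.98559349924459
[590.586747   -16.57512706] [451.55807747  36.12962781] [678.53916077 216.41582886] [542.16953591 267.74467989] 148.6834292627195 249.03897813609274 248.70860208447908
mould c [565.71338029 125.92875237] yaw 68.9765362793179
lid edge [618.09887195  83.84294949] [499.05659183 129.2274404 ]
```

The rows are not in the units I measure in: shifts go in shares of 300 mm and turns go in shares of 2 rad. I convert before sending: -230 mm / 300 = -0.7667, -203 mm / 300 = -0.6767.

```bash
echo '{"steps":[[-0.1533, -0.135, 0, 0, 0, 0, 1], [-0.3067, -0.27, 0, 0, 0, 0, 1], [-0.46, -0.405, 0, 0, 0, 0, 1], [-0.6133, -0.54, 0, 0, 0, 0, 1], [-0.7667, -0.6767, 0, 0, 0, 0, 1]]}' > rows.txt && python3 -m inch rows.txt 30; echo '{"steps":[[-0.1533, -0.135, 0, 0, 0, 0, 1], [-0.3067, -0.27, 0, 0, 0, 0, 1], [-0.46, -0.405, 0, 0, 0, 0, 1], [-0.6133, -0.54, 0, 0, 0, 0, 1], [-0.7667, -0.6767, 0, 0, 0, 0, 1]]}' > rows.txt && python3 -m inch rows.txt; echo '{"steps":[[-0.1467, -0.1267, 0.0333, 0, 0, 0.09, 1], [-0.2933, -0.2533, 0.0667, 0, 0, 0.18, 1], [-0.44, -0.38, 0.1, 0, 0, 0.27, 1], [-0.5733, -0.5033, 0.1333, 0, 0, 0.36, 1], [-0.7067, -0.62, 0.1667, 0, 0, 0.45, 1]]}' > rows.txt && python3 -m inch rows.txt; echo '{"steps":[[0, 0, 0, 0, 0, 0.035, 1], [0, 0, 0, 0, 0, 0.035, 1], [0, 0, 0, 0, 0, 0.035, 1]]}' > rows.txt && python3 -m inch rows.txt
python3 - <<'E'
from h import *
s=bot.state();im=eyes.read_camera("wrist");cv2.imwrite("pics/w1.png",im[:,:,::-1])
c=cam("wrist",s);print(s["ee_pos"],s["eef_rot"],s["q"],s["ft_force"])
for X in([615.6,-274.4,45],[599,-207.6,2]):print(proj(c,X))
E
```

```text
t: 0.72
ee_pos: [336.8, 243.3, 205.1]
eef_rot: [-0.555, -3.092, 0.0]
ft_force: [0.4, -0.3, 0.2]
finger_gap: 1.0
finger_force: 0.0
t: 1.35
ee_pos: [481.8, -27.1, 205.1]
eef_rot: [-0.556, -3.092, -0.001]
ft_force: [-0.2, 1.3, -0.1]
finger_gap: 0.998
finger_force: 0.0
t: 1.98
ee_pos: [615.6, -275.1, 154.2]
eef_rot: [-1.853, -2.535, -0.0]
ft_force: [0.9, -0.6, 1.0]
finger_gap: 1.002
finger_force: 0.0
t: 2.35
ee_pos: [615.3, -272.9, 155.7]
eef_rot: [1.931, 2.478, 0.0]
ft_force: [0.5, 0.4, -0.6]
finger_gap: 0.999
finger_force: 0.0
[ 615.25741449 -272.90183653  155.70486244] [1.93122846e+00 2.47772662e+00 3.06900925e-04] [-5.01765248e-01  3.75820367e-01  1.12186567e+00  1.72209880e-04
  1.64374475e+00 -7.48398368e-01] [ 0.51839759  0.37928783 -0.5659201 ]
[320.87480495 194.80344031]
[321.14806945 123.66778652]
```

View pics/w1.png

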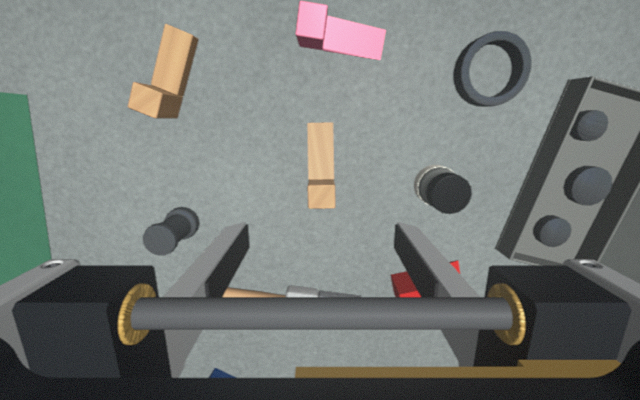

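The wrist view shows the wedge aligned with the tool: block top centred at (321,196.5), tip at (320,122.5), and nothing within the finger span. I'll descend and grip.

To row units: 145 mm / 300 = 0.4833, 125 mm / 300 = 0.4167.

```bash
echo '{"steps":[[-0.0033, 0, 0.15, 0, 0, 0, 1], [-0.0067, 0, 0.3, 0, 0, 0, 1], [-0.01, 0, 0.4167, 0, 0, 0, 1], [-0.01, 0, 0.4833, 0, 0, 0, 1], [-0.01, 0, 0.4833, 0, 0, 0, 1]]}' > rows.txt && python3 -m inch rows.txt 30; echo '{"steps":[[0, 0, 0, 0, 0, 0, 0.2], [0, 0, 0, 0, 0, 0, 0.2], [0, 0, 0, 0, 0, 0, 0.2], [0, 0, 0, 0, 0, 0, 0.2]]}' > rows.txt && python3 -m inch rows.txt 35;echo '{"steps":[[0, 0, 0, 0, 0, 0, 0.2], [0, 0, 0, 0, 0, 0, 0.2]]}' > rows.txt && python3 -m inch rows.txt 35
```

```text
t: 3.02
ee_pos: [615.2, -275.4, 9.3]
eef_rot: [-1.931, -2.475, 0.0]
ft_force: [-0.1, -0.4, 0.4]
finger_gap: 0.999
finger_force: 0.0
t: 3.52
ee_pos: [616.3, -276.5, 11.1]
eef_rot: [1.933, 2.475, 0.0]
ft_force: [-0.3, -0.2, 0.4]
finger_gap: 0.607
finger_force: 0.0
t: 3.78
ee_pos: [616.0, -276.3, 10.4]
eef_rot: [-1.933, -2.476, -0.0]
ft_force: [0.4, -0.5, 0.4]
finger_gap: 0.399
finger_force: 0.0
```

To row units: -110 mm / 300 = -0.3667, -60 mm / 300 = -0.2.

```bash
echo '{"steps":[[0, 0, 0, 0, 0, 0, 0.1], [0, 0, 0, 0, 0, 0, 0.1], [0, 0, 0, 0, 0, 0, 0.1], [0, 0, 0, 0, 0, 0, 0.1]]}' > rows.txt && python3 -m inch rows.txt 35;echo '{"steps":[[0, 0, -0.2, 0, 0, 0, 0.1], [0, 0, -0.3667, 0, 0, 0, 0.1], [0, 0, -0.3667, 0, 0, 0, 0.1], [0, 0, -0.3667, 0, 0, 0, 0.1]]}' > rows.txt && python3 -m inch rows.txt
python3 - <<'E'
from h import *
s=bot.state();im=eyes.read_camera("wrist");cv2.imwrite("pics/w2.png",im[60:260,220:420,::-1].repeat(3,0).repeat(3,1))
print(s["ee_pos"],s["eef_rot"])
c=cam("wrist",s);R=Ro.from_rotvec(s["eef_rot"]).as_matrix()
for X in([0,0,-34],[72.5,0,10]):print(proj(c,R@X+s["ee_pos"]))
E
```

```text
t: 4.28
ee_pos: [616.0, -276.3, 10.4]
eef_rot: [-1.933, -2.476, -0.0]
ft_force: [-0.3, 0.1, -0.2]
finger_gap: 0.296
finger_force: 34.9
t: 4.78
ee_pos: [615.6, -276.1, 119.5]
eef_rot: [-1.933, -2.475, 0.0]
ft_force: [0.4, -0.0, -2.6]
finger_gap: 0.293
finger_force: 34.9
[ 615.55780756 -276.09128951  119.49870722] [-1.93251267e+00 -2.47521066e+00  1.97438224e-04]
[320.6873351  260.45318833]
[320.87359599 120.19616102]
```

View pics/w2.png

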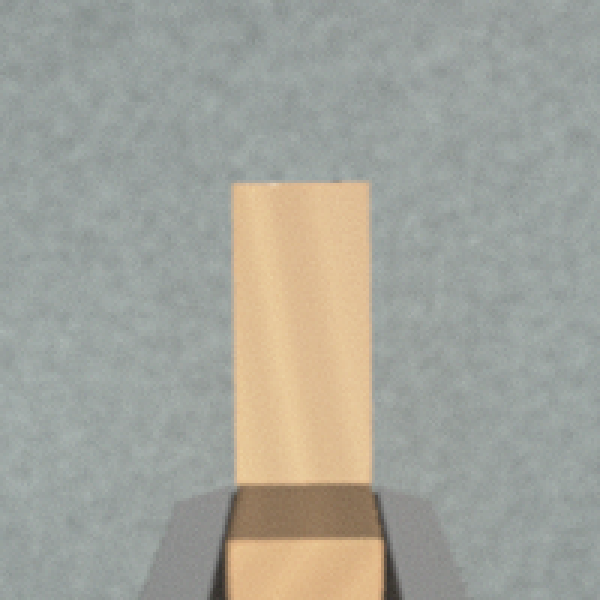

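The wedge is held square. Its tip edge is at wrist pixel (320,120.7), where (320.9,120.2) was expected, so the block sits centred in the tool. Next I'll carry it over the ledge.

To row units: 300 mm / 300 = 1, 120 mm / 300 = 0.4, 0.61 rad / 2 = 0.305.

```bash
echo '{"steps":[[0.2, -0.0067, 0, 0, 0, 0.06, 0.1], [0.4, -0.0133, 0, 0, 0, 0.12, 0.1], [0.6, -0.0233, 0, 0, 0, 0.18, 0.1], [0.8, -0.03, 0, 0, 0, 0.24, 0.1], [1, -0.04, 0, 0, 0, 0.305, 0.1]]}' > rows.txt && python3 -m inch rows.txt; echo '{"steps":[[0.0367, 0.03, 0.0667, 0, 0, 0, 0.1], [0.0367, 0.03, 0.1433, 0, 0, 0, 0.1], [0.0367, 0.03, 0.1433, 0, 0, 0, 0.1]]}' > rows.txt && python3 -m inch rows.txt
python3 - <<'E'
from h import *
s=bot.state();im=eyes.read_camera("wrist");cv2.imwrite("pics/w3.png",im[:,:,::-1]);cv2.imwrite("pics/side3.png",eyes.read_camera("side")[:,:,::-1])
print(s["ee_pos"],s["eef_rot"])
c=cam("wrist",s);m=np.array([565.7,125.9]);u=np.array([.3586,.9335]);v=np.array([-u[1],u[0]])
for x,y,z in((-20,65,39),(-20,-65,39),(-20,23,30),(-20,-23,30),(-125,75,25),(-125,-75,25)):print((x,y,z),proj(c,[*(m+x*u+y*v),z]))
d=s["ee_pos"][:2]-m;print("mould coords",d@u,d@v)
E
```

```text
t: 5.45
ee_pos: [529.3, 13.7, 117.6]
eef_rot: [-2.589, -1.774, 0.006]
ft_force: [1.2, 0.9, 0.4]
finger_gap: 0.291
finger_force: 34.9
t: 5.82
ee_pos: [540.6, 19.4, 72.9]
eef_rot: [-2.582, -1.779, 0.012]
ft_force: [-0.5, -0.1, -0.7]
finger_gap: 0.296
finger_force: 34.9
[540.57097969  19.36453483  72.87674578] [-2.58228617 -1.77877281  0.01166567]
(-20, 65, 39) [205.16766683  95.2090742 ]
(-20, -65, 39) [395.9863261   95.74926391]
(-20, 23, 30) [268.96052544  96.22591664]
(-20, -23, 30) [333.70092137  96.41069525]
(-125, 75, 25) [212.11842533 231.21009408]
(-125, -75, 25) [395.45112785 232.42303358]
mould coords -108.46212341779582 -14.745677350954685
```

View pics/w3.png

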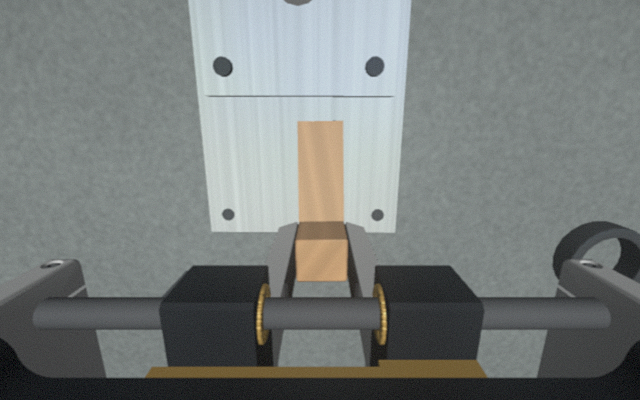

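The ledge and lid edge are where predicted. The lid edge runs from (206,96.5) to (393,97) and the base corners are at (212,232) and (396,232). The tool is about 14.7 mm off the centre line, so I'll shift it over and lower the wedge.

To row units: 33 mm / 300 = 0.11, -14.7 mm / 300 = -0.049.

```bash
echo '{"steps":[[0, -0.049, 0, 0, 0, 0, 0.1], [0, -0.049, 0.0667, 0, 0, 0, 0.1], [0, -0.049, 0.11, 0, 0, 0, 0.1], [0, -0.049, 0.11, 0, 0, 0, 0.1]]}' > rows.txt && python3 -m inch rows.txt; echo '{"steps":[[0, 0, 0.005, 0, 0, 0, 0.1], [0, 0, 0.01, 0, 0, 0, 0.1], [0, 0, 0.01, 0, 0, 0, 0.1]]}' > rows.txt && python3 -m inch rows.txt
python3 - <<'E'
from h import *
S=[]
s=bot.state();im=eyes.read_camera("wrist")
cv2.imwrite("pics/w4.png",im[60:300,160:480,::-1].repeat(2,0).repeat(2,1));cv2.imwrite("pics/side4.png",eyes.read_camera("side")[:,:,::-1])
R=Ro.from_rotvec(s["eef_rot"]).as_matrix();print(s["ee_pos"],R[2],np.degrees(np.arctan2(R[1,0],R[0,0])),s["ft_force"],s["torque"])
m=np.array([565.7,125.9]);u=np.array([.3586,.9335]);v=np.array([-u[1],u[0]])
d=s["ee_pos"][:2]-m;print("mould coords",d@u,d@v)
E
```

```text
t: 6.42
ee_pos: [529.0, 24.2, 43.6]
eef_rot: [-2.587, -1.78, 0.003]
ft_force: [-0.4, -1.1, -1.0]
finger_gap: 0.301
finger_force: 34.9
t: 6.8
ee_pos: [530.4, 24.1, 41.8]
eef_rot: [2.588, 1.781, 0.001]
ft_force: [1.1, -0.6, -0.8]
finger_gap: 0.297
finger_force: 34.9
[530.43417601  24.08593883  41.75788061] [ 2.05766143e-04  4.38410385e-04 -9.99999883e-01] 69.0849800805224 [ 1.09763752 -0.63851661 -0.7612425 ] [-0.03589419  0.06258879 -0.01246681]
mould coords -107.68975058227215 -3.5898756359733546
```

View pics/w4.png

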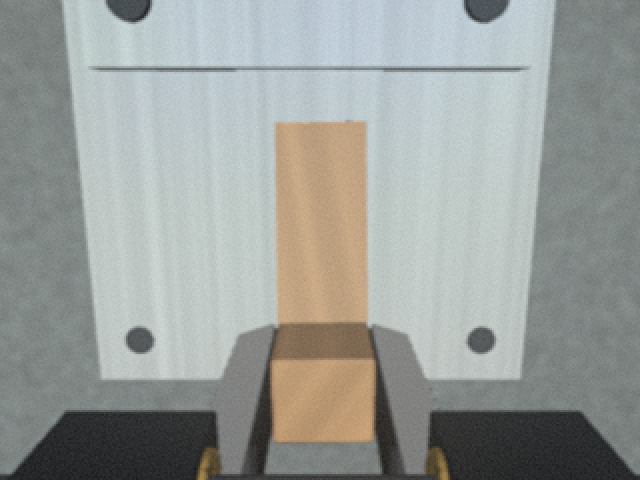

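Yaw is parallel. The wedge centre line is about 3.3 mm to the right of the mould's (321 against 310 px at 3.25 px/mm). I'll correct that and then touch down.

To row units: 5 mm / 300 = 0.0167, -3.3 mm / 300 = -0.011.

```bash
echo '{"steps":[[0, -0.011, 0, 0, 0, 0, 0.1], [0, -0.011, 0.0133, 0, 0, 0, 0.1], [0, -0.011, 0.0167, 0, 0, 0, 0.1], [0, -0.011, 0.0167, 0, 0, 0, 0.1]]}' > rows.txt && python3 -m inch rows.txt; echo '{"steps":[[0, 0, 0.0033, 0, 0, 0, 0.1], [0, 0, 0.0033, 0, 0, 0, 0.1]]}' > rows.txt && python3 -m inch rows.txt; echo '{"steps":[[0, 0, 0.0033, 0, 0, 0, 0.1], [0, 0, 0.0033, 0, 0, 0, 0.1]]}' > rows.txt && python3 -m inch rows.txt
```

```text
t: 7.4
ee_pos: [527.0, 25.3, 36.2]
eef_rot: [-2.587, -1.781, 0.001]
ft_force: [-0.5, -0.2, -0.6]
finger_gap: 0.298
finger_force: 34.9
t: 7.65
ee_pos: [527.1, 25.3, 35.4]
eef_rot: [-2.588, -1.781, 0.0]
ft_force: [0.1, -0.0, -0.7]
finger_gap: 0.295
finger_force: 34.9
t: 7.9
ee_pos: [527.3, 25.3, 35.3]
eef_rot: [2.587, 1.781, 0.001]
ft_force: [-1.7, -0.4, 4.6]
finger_gap: 0.296
finger_force: 34.9
```

Touchdown: about 5 N upward. Now slide in, watching the force.

To row units: 23 mm / 300 = 0.0767, 18 mm / 300 = 0.06.

```bash
echo '{"steps":[[0.02, 0, 0, 0, 0, 0, 0.1], [0.04, 0, 0, 0, 0, 0, 0.1], [0.06, 0, 0, 0, 0, 0, 0.1], [0.0767, 0, 0, 0, 0, 0, 0.1], [0.0767, 0, 0, 0, 0, 0, 0.1]]}' > rows.txt && python3 -m inch rows.txt; for i in 1 2 ; do :; done; echo '{"steps":[[0.0067, 0, 0, 0, 0, 0, 0.1], [0.0067, 0, 0, 0, 0, 0, 0.1]]}' > rows.txt && python3 -m inch rows.txt; echo '{"steps":[[0.0067, 0, 0, 0, 0, 0, 0.1], [0.0067, 0, 0, 0, 0, 0, 0.1]]}' > rows.txt && python3 -m inch rows.txt;echo '{"steps":[[0.0067, 0, 0, 0, 0, 0, 0.1], [0.0067, 0, 0, 0, 0, 0, 0.1]]}' > rows.txt && python3 -m inch rows.txt;echo '{"steps":[[0.0067, 0, 0, 0, 0, 0, 0.1], [0.0067, 0, 0, 0, 0, 0, 0.1]]}' > rows.txt && python3 -m inch rows.txt
python3 - <<'E'
from h import *
s=bot.state();im=eyes.read_camera("wrist")
cv2.imwrite("pics/w5.png",im[60:300,160:480,::-1].repeat(2,0).repeat(2,1));cv2.imwrite("pics/side5.png",eyes.read_camera("side")[:,:,::-1])
m=np.array([565.7,125.9]);u=np.array([.3586,.9335]);v=np.array([-u[1],u[0]])
d=s["ee_pos"][:2]-m;print("mould coords",d@u,d@v, s["ee_pos"],s["ft_force"][:2]@u)
E
```

```text
t: 8.52
ee_pos: [536.5, 46.9, 35.3]
eef_rot: [2.586, 1.781, 0.003]
ft_force: [-0.6, -2.0, 4.3]
finger_gap: 0.296
finger_force: 34.9
t: 8.78
ee_pos: [537.0, 48.4, 35.3]
eef_rot: [2.586, 1.78, 0.002]
ft_force: [-0.8, -2.8, 5.4]
finger_gap: 0.295
finger_force: 34.9
t: 9.02
ee_pos: [537.7, 50.2, 35.3]
eef_rot: [2.586, 1.78, 0.001]
ft_force: [-1.3, -3.4, 5.5]
finger_gap: 0.294
finger_force: 34.9
t: 9.28
ee_pos: [538.3, 51.8, 35.3]
eef_rot: [2.586, 1.78, 0.001]
ft_force: [-0.9, -3.6, 6.4]
finger_gap: 0.298
finger_force: 34.9
t: 9.52
ee_pos: [538.6, 52.2, 35.4]
eef_rot: [2.585, 1.779, -0.003]
ft_force: [-2.6, -6.9, 7.0]
finger_gap: 0.295
finger_force: 34.9
mould coords -78.52426676464101 -1.0909691257405976 [538.56005756  52.20757     35.38915074] -7.407181968043633
```

View pics/w5.png

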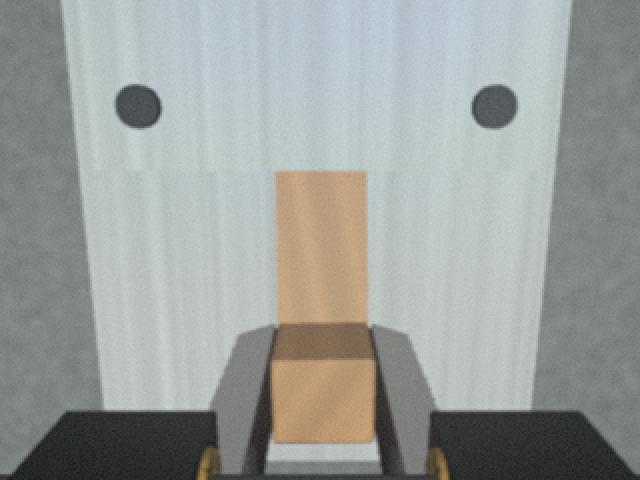

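The tip is in the notch: the lid edge is at crop row 171 and the taper runs under it. Push-back jumped from about 3.7 to 7.4 N at mould x ≈ -79, which matches the expected contact point of -79.6. A 3.5 mm rise needs about 15 mm more.

To row units: 4 mm / 300 = 0.0133, -1.2 mm / 300 = -0.004.

```bash
echo '{"steps":[[0.0067, -0.002, 0, 0, 0, 0, 0.1], [0.0133, -0.004, 0, 0, 0, 0, 0.1], [0.0133, -0.004, 0, 0, 0, 0, 0.1]]}' > rows.txt && python3 -m inch rows.txt 50; echo '{"steps":[[0.0067, 0, 0, 0, 0, 0, 0.1], [0.0133, 0, 0, 0, 0, 0, 0.1], [0.0133, 0, 0, 0, 0, 0, 0.1]]}' > rows.txt && python3 -m inch rows.txt; echo '{"steps":[[0.0067, 0, 0, 0, 0, 0, 0.1], [0.01, 0, 0, 0, 0, 0, 0.1], [0.01, 0, 0, 0, 0, 0, 0.1]]}' > rows.txt && python3 -m inch rows.txt
python3 - <<'E'
from h import *
P=[]
m=np.array([565.7,125.9]);u=np.array([.3586,.9335]);v=np.array([-u[1],u[0]])
for n in("side","top","wrist"):
    s=bot.state();d=s["ee_pos"][:2]-m;P.append([d@u,d@v,s["ee_pos"][2],s["ft_force"][:2]@u,s["ft_force"][2]]);im=eyes.read_camera(n)[:,:,::-1];cv2.imwrite(f"pics/{n}6.png",im)
print(np.round(P,2))
c=cam("side");print([proj(c,[*(m-20*u+y*v),39]) for y in(-65,0,65)])
E
```

```text
t: 10.0
ee_pos: [539.0, 54.9, 35.6]
eef_rot: [2.583, 1.777, -0.005]
ft_force: [-2.6, -10.8, 7.5]
finger_gap: 0.295
finger_force: 49.9
t: 10.38
ee_pos: [540.2, 58.6, 35.6]
eef_rot: [2.583, 1.777, -0.006]
ft_force: [-4.0, -10.6, 8.3]
finger_gap: 0.291
finger_force: 49.9
t: 10.75
ee_pos: [541.2, 61.3, 35.6]
eef_rot: [2.583, 1.777, -0.006]
ft_force: [-3.8, -10.9, 8.8]
finger_gap: 0.295
finger_force: 49.9
[[-69.05  -0.31  35.58 -11.6    8.79]
 [-69.06  -0.35  35.61 -11.26   8.41]
 [-69.06  -0.33  35.58 -12.1    8.63]]
[array([313.64943289, 183.07261357]), array([289.60591867, 184.0670074 ]), array([265.3076541 , 185.07193722])]
```

To row units: 4.8 mm / 300 = 0.016, 2 mm / 300 = 0.0067.

```bash
echo '{"steps":[[0.0067, 0, 0, 0, 0, 0, 0.1], [0.016, 0, 0, 0, 0, 0, 0.1], [0.016, 0, 0, 0, 0, 0, 0.1]]}' > rows.txt && python3 -m inch rows.txt
python3 - <<'E'
from h import *
m=np.array([565.7,125.9]);u=np.array([.3586,.9335]);v=np.array([-u[1],u[0]])
s=bot.state();d=s["ee_pos"][:2]-m;print(np.round([d@u,d@v,s["ee_pos"][2],s["ft_force"][:2]@u,s["ft_force"][2]],2),s["eef_rot"])
w=eyes.read_camera("wrist")[:,:,::-1];cv2.imwrite("pics/wrist7.png",w)
a=cv2.imread("pics/side4.png");b=np.mean([eyes.read_camera("side")[:,:,::-1] for _ in range(4)],0).astype(np.uint8)
cv2.imwrite("pics/side7.png",b)
r=lambda i:cv2.resize(i[150:225,240:340],None,fx=4,fy=4,interpolation=cv2.INTER_CUBIC)
x=cv2.resize(w[60:210,160:480],(800,375))[:300]
cv2.imwrite("pics/m7.png",np.vstack([np.hstack([r(a),r(b)]),cv2.resize(w[100:260,190:450],(800,300),interpolation=cv2.INTER_CUBIC)]))
E
```

```text
t: 11.28
ee_pos: [543.0, 66.1, 35.6]
eef_rot: [2.584, 1.777, -0.006]
ft_force: [-3.6, -10.8, 7.9]
finger_gap: 0.294
finger_force: 49.9
[-63.98  -0.31  35.56 -11.38   7.93] [ 2.58358222  1.77722359 -0.00555937]
```

View pics/m7.png

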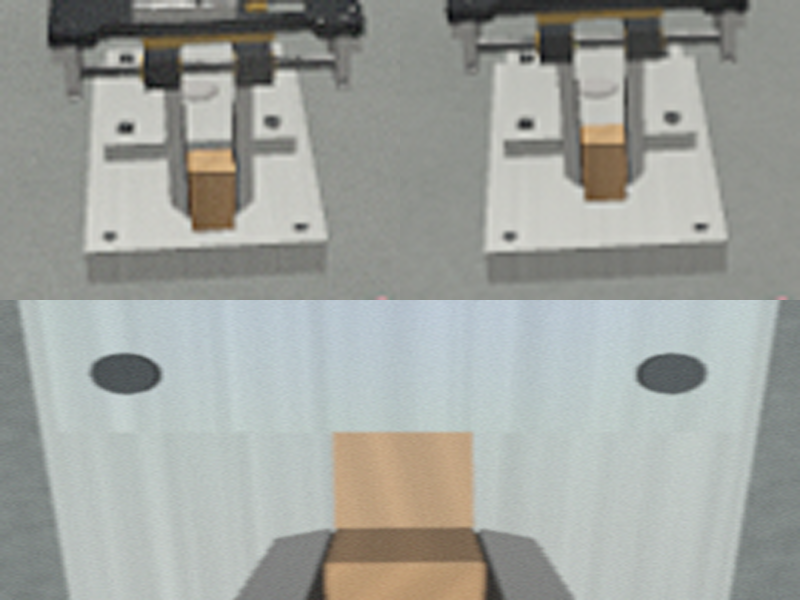

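Lid edge in the wrist view is at row 170.4, and the taper/block junction is at row 221.6. In the side view the lid's front face has risen by about 1.3 px. I'll put numbers on both.

```bash
python3 - <<'E'
from h import *
from scipy.optimize import brentq
s=bot.state();R=Ro.from_rotvec(s["eef_rot"]).as_matrix();c=cam("wrist",s);tool=lambda X:R@np.array(X)+s["ee_pos"]
print("junction",proj(c,tool([12.5,0,-5.6])))
# lid edge in tool x at height 39+h ; thickness there = 5+h
def f(h,row=170.4): 
    p=ray(c,(321,row),39+h);x=(R.T@(p-s["ee_pos"]))[0];return 16-(x-12.5-(0))*14/60-5-h
for r in(169.6,170.4,171.2):
    h=brentq(f,-3,9,args=(r,));print("wrist rise",r,h)
# w5-based lid edge location (rise ~0)
m=np.array([565.7,125.9]);u=np.array([.3586,.9335]);v=np.array([-u[1],u[0]])
cs=cam("side");a=cv2.imread("pics/side4.png",0).astype(np.float32);b=cv2.imread("pics/side7.png",0).astype(np.float32)
for name,x,y in(("holeR",0,-50),("holeL",0,50),("front R",-20,-45),("front L",-20,45),("base holeR",-110,-60),("base holeL",-110,60)):
    z=25 if x<-50 else 39 if x==0 else 32
    X=np.array([*(m+x*u+y*v),z]);p=proj(cs,X);k=proj(cs,X+[0,0,1])-p
    i,j=np.round(p).astype(int);W=7
    t=a[j-4:j+5,i-W:i+W+1];big=lambda I:cv2.resize(I,None,fx=8,fy=8,interpolation=cv2.INTER_CUBIC)
    M=cv2.matchTemplate(big(b[j-9:j+10,i-W-3:i+W+4]),big(t),cv2.TM_CCOEFF_NORMED);q=np.unravel_index(M.argmax(),M.shape)
    dy=q[0]/8-5;dx=q[1]/8-3;print(name,np.round(p,1),"shift",dx,dy,"mm",dy/k[1],round(M.max(),3))
E
```

```text
junction [321.0937494  220.64363997]
wrist rise 169.6 3.4874896674198474
wrist rise 170.4 3.5937943668407133
wrist rise 171.2 3.700119254191553
holeR [307.6 179.6] shift -0.625 -1.125 mm 3.5540530902266805 0.775
holeL [271.  181.1] shift 0.0 -1.125 mm 3.534634055998232 0.98
front R [306.3 185.6] shift -2.0 -1.0 mm 3.149841931017544 0.979
front L [273. 187.] shift -0.375 -1.125 mm 3.526259158169976 0.969
base holeR [314.8 205.9] shift 0.0 0.0 mm -0.0 0.99
base holeL [266.9 208.1] shift 0.0 -0.125 mm 0.37704541683808446 0.983
```

Three independent measures agree on the rise: about 3.4 mm from the contact point, 3.6 from the wrist view and 3.5 from the side view. I'll check that it holds still, then hand in.

```bash
echo '{"steps":[[0, 0, 0, 0, 0, 0, 0.1], [0, 0, 0, 0, 0, 0, 0.1], [0, 0, 0, 0, 0, 0, 0.1], [0, 0, 0, 0, 0, 0, 0.1]]}' > rows.txt && python3 -m inch rows.txt; python3 -c "
from plant import order
print(order.job_done())"
```

```text
t: 12.02
ee_pos: [543.0, 66.1, 35.5]
eef_rot: [2.584, 1.777, -0.005]
ft_force: [-3.0, -10.6, 7.4]
finger_gap: 0.298
finger_force: 49.9
the job is handed in; nothing more can be done
None
```

I handed the job in at 12 s: the wedge lies flat on the ledge with its thin end in the notch, still gripped, and the lid resting on it with its front edge measured about 3.5 mm up. The gripper is clear of the lid and I saw no sign of anything else being touched.

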